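# Bring the round test target in front of the camera

### The arm

A 6-joint arm with a two-finger parallel gripper is mounted at the origin on a cart in front of the work surface, level with it; the furniture and walls round the work are solid. World frame = base frame: x ahead of the robot, y to its left, z up, the work surface at z = 0. Lengths are in mm, angles in degrees, forces in N, time in s.
With the tool pointing down it reaches from about 350 to 850 mm from the base axis. Payload 8.1 kg.
Tool frame: the origin (TCP) lies between the finger pads; the fingertips stand 22 mm ahead of it and the grasp point (between the pads) lies 3 mm ahead of it; z points along the fingers, y is the line along which they close (so a half turn about z gives the same grasp; the last joint's range is limited). The gripper opens to 85 mm and grips with 20 to 120 N. Pads are 22 mm wide; open, the fingers measure 114 mm over their backs; the gripper's body (76 mm by 85 mm) begins 54 mm behind the grasp point. The pads swing forward as they close: fully open they stand 13 mm farther back than shut.
Start: joints at [-77.831, 7.471, 85.268, -0, 87.261, -4.893], TCP at [176.071, -573.589, 253.292] pointing down, gripper open.
Joint ranges: [-169.43, 169.43], [-51.17, 129.36], [1.28, 143.12], [-76.62, 256.62], [0, 156.53], [-152.29, 152.29]. Speed limits (degrees/s): [136.94, 136.94, 159.86, 180, 180, 180].

### API

Orientations are given as [roll, pitch, yaw] about the fixed x, y, z axes, in that order (R = Rz(yaw) Ry(pitch) Rx(roll)).
In Python, from bench import r, vision gives the robot as it stands.
- The arm moves only by the tool step_arm, never from a script. Its argument "targets" is a list that holds one entry, the list of rows, each a list of 6 numbers: the shift along the world's x, y, z in mm, then the turn, a rotation vector about the world's x, y, z in rad. In form: [[[x, y, z, rx, ry, rz], ...]]. A call has 1 to 12 rows; each row is the pose to reach, as a shift and turn from the pose commanded when the call began; what a row does not reach only later rows make up. A row lasts 1/12 s, in which the tool goes at most 41.7 mm and 7.16 degrees, less where a joint would pass 70% of its speed; a pose out of reach is approached as far as the arm can. A call with a gripper value outside its range is refused whole. "fingers" is the gripper's target within -1 to 1 (shut at 1, half-way at 0, fully open at -1), set as the call begins (left out, the last holds). The fingers move at their own pace and stop on an object; "newtons" is the grip in N (left out, the last holds). Time passes only in rows, so rows that repeat a pose let the fingers close. It gives the time, the measured TCP pose, the force, the opening and the grip force at its end, in the units of the state.
- r.sense(): the state, without advancing time (a new reading comes with each control period).
- vision.snapshot(name): name is "side" or "top"; returns a dict with "img" (420x560x3 uint8, blue, green, red), "mtx" (3x3 intrinsics, pixels), "eye" and "attitude" of the camera in the world. Camera axes: x right, y up, looking along -z (the intrinsics and any distortion apply to the point x, -y, -z); pixel columns grow to the right and rows downward; lengths in mm; the calibration is good to about 2 mm. A picture is of the moment at which its call begins. There is no depth.
- r.hand_in(): hands the job in; it is judged then, once.
The state is a dict: "time": time; "joint_pos": joint angles; "qd": joint speeds; "joint_efforts": joint torques, N m; "tool_pos": TCP position; "tcp_rot": TCP orientation; "ft_force": force on the tool from outside, world axes, zero at the start; "wrist_torque": the same for the moment, N m; "finger_gap": finger opening in mm; "grip_force": force on a finger pad.
Only numpy, scipy, OpenCV 4.12 (cv2) and the standard library are available. Lean on these libraries where they do the work, as an engineer would, in place of code of your own. Each camera call takes 0.05 s, during which the arm holds its last target. There are 200 camera calls.

### The job

On the camera test stand, two carriages hang on the U-shaped guide rod. Slide the carriage with the round target along the rod and round the bend, turning it with the rod, until it stands straight in front of the camera's lens, above the pointer pin, then let go of it. Leave the carriage with the square target parked where it is.

Things in the scene. Friction and masses are not known exactly. Their poses are not given: they have to be found in the camera images.
- stand: Fixed camera test stand, base plate 265x310 mm, 10 thick. Origin: bench top, centre of the rod's bend; x the way the camera looks, z up. Level steel rod, 10 mm dia, axis 70 mm up: from a post (86 high) at x -85, y +120 straight to x 0, half circle of radius 120 about the origin, back along y -120 to a post at x -85. White bullet camera fixed inside the bend, x -97 to +36, 61 wide, top 110 up.
- pointer (a point): The point on the rod's axis straight in front of the lens, 70 mm above the bench, at x = +120 mm, y = 0 of the stand, right above the tip of a small brass pointer pin (22 mm high) on the base plate.
- carriage_round: Loose carriage hung on one straight leg of the rod. Origin: centre of its bore; x along bore, z up. Sleeve 32 mm long, 26 dia, bore 16: slides freely, 3 mm play, bore centre hangs 3 mm below the rod's axis. Ballast to 38 below. On top an upright grey disc, 44 dia, 10 thick along y, from 16 to 60 mm above the origin: grip its two flat faces from above, across the rod. About 220 g.
- carriage_square: The other carriage, the same but for its target: an upright square plate 44 x 44 mm, 10 mm thick. Parked on the other straight leg of the rod, to be left there. Same origin and axes.

How it is judged (in metres and radians):
At the end, for the whole second after the job is handed in: The round-target carriage hangs at rest on the rod, upright within 17 degrees, its origin within 20 mm horizontally of the pointer point, turned square to the camera's view within 18 degrees; the square-target carriage is within 20 mm of its start (horizontal distance between carriage_round and pointer below 0.02 m and angle between the x axis of carriage_round and the y axis of stand, either way round below 0.32 rad and angle between carriage_round's own z axis and vertical below 0.3 rad and linear speed of carriage_round below 0.02 m/s and height (world z) of carriage_round between 0.058 and 0.08 m and distance of carriage_square from where it was at the start of the episode below 0.02 m); the robot touches nothing.
It also fails if it takes over 38 s, if anything falls off the work surface, if the arm or the gripper's body presses on something with over 40 N, if the wrist force passes 120 N, or if a joint passes its speed limit or range.

## Working session

There is one attempt and no reset: what is moved stays moved. The work goes in short steps, Python scripts to look and compute and a tool call to move; the robot and the scene stay as the last step left them, time stands still between calls to the robot, and variables do not carry over. Pictures are saved under pics/ and viewed, at most 10 in all, crops included, and the job is handed in when it is done.

Besides the shell and the picture viewer there is one more tool, called after "Call:" as name(argument=value, ...), one argument or row to a line, values as JSON. step_arm: Moves the arm, as the interface text tells. Its arguments: {"type":"object","properties":{"targets":{"type":"array"},"fingers":{"type":"number"},"newtons":{"type":"number"}},"required":["targets"]}

```bash
mkdir -p pics; python3 - <<'E'
from bench import r, vision
import cv2, numpy as np
for n in ("top","side"):
    s=vision.snapshot(n); cv2.imwrite(f"pics/{n}0.png",s["img"]); print(n,s["mtx"],s["eye"],s["attitude"],[k for k in s])
print(r.sense())
E
```

```text
top [[425.03938997   0.         276.73162822]
 [  0.         425.03938997 201.09191614]
 [  0.           0.           1.        ]] [465.15325662  31.27802752 915.86162048] [  8.25842935  -1.0960131  -88.61057715] ['img', 'mtx', 'eye', 'attitude']
side [[454.73437973   0.         282.73684575]
 [  0.         454.73437973 209.34086285]
 [  0.           0.           1.        ]] [428.67045061 652.96359125 617.00209424] [  48.68499601   -1.10443873 -167.38373751] ['img', 'mtx', 'eye', 'attitude']
{'time': 0.1, 'joint_pos': array([-7.78319772e+01,  7.51047732e+00,  8.53239065e+01,  3.54399274e-04,
        8.72610449e+01, -4.89496064e+00]), 'qd': array([ 0.03304733, -0.08206764, -0.19219408,  0.018919  ,  0.02313156,
        0.17720084]), 'joint_efforts': array([ 1.52442470e-03, -5.70952749e+01, -5.01940370e+01, -1.21952148e-04,
        8.21717520e-03,  3.19965443e-05]), 'tool_pos': array([ 175.96080986, -573.1375106 ,  252.34415391]), 'tcp_rot': array([-1.79904950e+02, -8.49553450e-03,  1.70629592e+01]), 'ft_force': array([-0.09414336,  0.30144164,  0.3303672 ]), 'wrist_torque': array([-0.02272812,  0.03543113,  0.02681229]), 'grip_force': 0.0, 'finger_gap': 85.45562848558517}
```

View pics/top0.png

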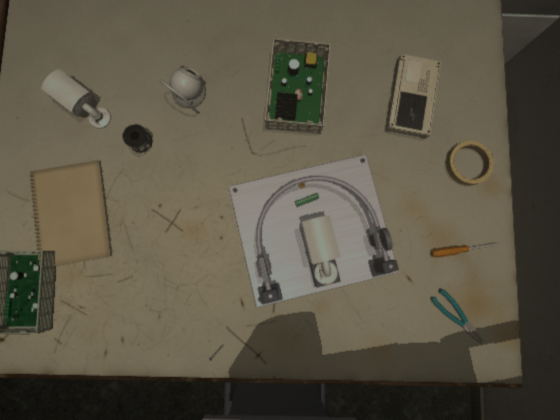

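View pics/side0.png

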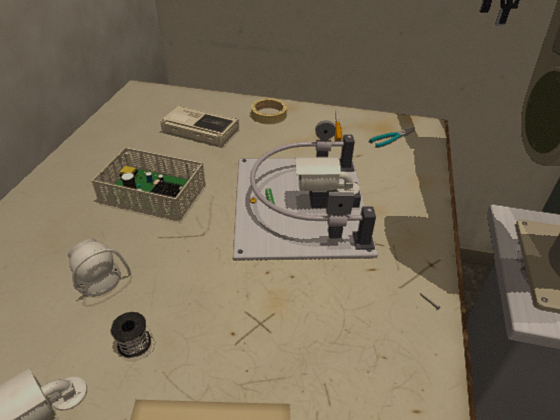

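The top view shows the stand with its plate corners at about (231,187), (366,156), (398,270) and (258,306). The round carriage is on the right leg near (378,238), and the square one on the left leg near (264,265). The side view agrees: round disc at (325,131), square plate at (340,203). Next I'll enlarge both.

```bash
python3 - <<'E'
import cv2
a=cv2.imread("pics/top0.png")[145:315,220:410]; cv2.imwrite("pics/topc.png",cv2.resize(a,None,fx=3.5,fy=3.5,interpolation=cv2.INTER_CUBIC))
a=cv2.imread("pics/side0.png")[110:265,225:385]; cv2.imwrite("pics/sidec.png",cv2.resize(a,None,fx=3.8,fy=3.8,interpolation=cv2.INTER_CUBIC))
E
```

```text
(no output)
```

View pics/topc.png

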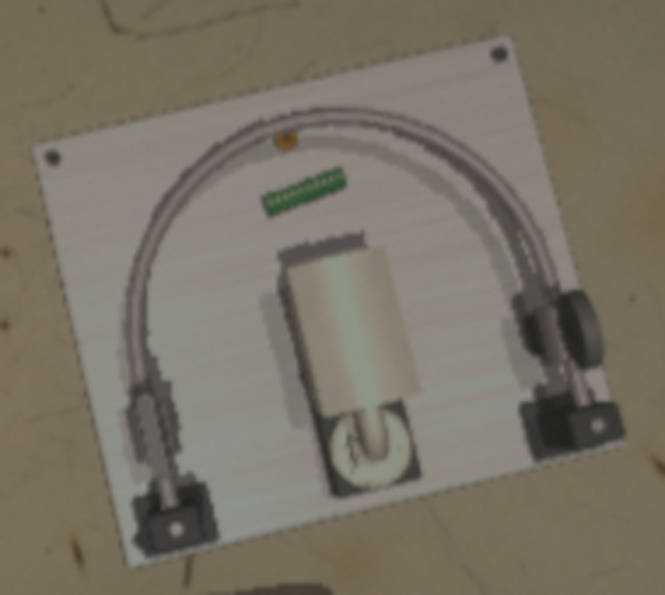

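View pics/sidec.png

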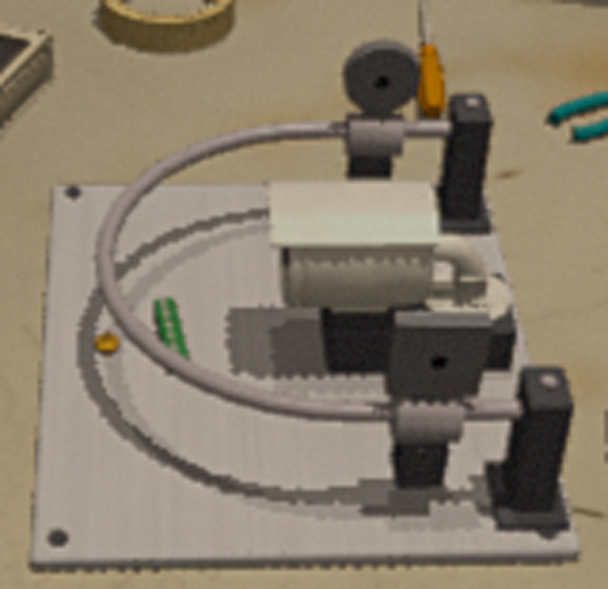

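The enlarged top view gives post screws at (177,530) and (598,427), the brass pin at (286,140), and the round disc at (583,330). In the side crop the disc's centre is at (381,78), the post screws at (473,102) and (547,380), and the pin at (106,343).

```bash
cat > h.py <<'E'
import numpy as np
from scipy.spatial.transform import Rotation as R
def ray(s,uv):
    k=np.linalg.inv(s["mtx"])@[uv[0],uv[1],1]
    return s["eye"],R.from_euler("xyz",s["attitude"],degrees=True).apply([k[0],-k[1],-k[2]])
def onz(s,uv,z):
    e,d=ray(s,uv); return e+d*(z-e[2])/d[2]
def tri(a,ua,b,ub):
    e,d=ray(a,ua);f,g=ray(b,ub)
    t=np.linalg.lstsq(np.c_[d,-g],f-e,rcond=None)[0]
    p,q=e+t[0]*d,f+t[1]*g; return (p+q)/2,np.linalg.norm(p-q)
T=lambda x,y:(220+x/3.5,145+y/3.5)
S=lambda x,y:(225+x/3.8,110+y/3.8)
E
python3 - <<'E'
from h import *; from bench import r,vision
np.set_printoptions(precision=1,suppress=True)
t=vision.snapshot("top");s=vision.snapshot("side")
C=[onz(t,T(*p),10) for p in ((35,143),(510,37),(625,440),(130,565))]
D=[onz(s,S(*p),10) for p in ((52,185),(495,230),(578,555),(32,560))]
print("corn",np.array(C),"\n",np.array(D), [np.linalg.norm(C[i]-C[i-1]) for i in range(4)])
L=tri(t,T(177,530),s,S(547,380));Rr=tri(t,T(598,427),s,S(473,102));print("posts",L,Rr)
print("disc",tri(t,T(583,330),s,S(381,78)),"pin",tri(t,T(286,138),s,S(106,340)))
print("post z86",onz(t,T(177,530),86),onz(s,S(547,380),86),onz(t,T(598,427),86),onz(s,S(473,102),86))
l,q=onz(t,T(177,530),86),onz(t,T(598,427),86)
y=(l-q)[:2];print("post dist",np.linalg.norm(y));y/=np.linalg.norm(y);x=np.array([y[1],-y[0]])
O=((l+q)/2)[:2]+85*x;print("yaw",np.degrees(np.arctan2(x[1],x[0])),"O",O,"pointer",O+120*x)
xe=((C[0]+C[1]-C[2]-C[3])/2)[:2];ye=((C[0]+C[3]-C[1]-C[2])/2)[:2]
print("yaw edges",np.degrees(np.arctan2(xe[1],xe[0])),np.degrees(np.arctan2(-ye[0],ye[1])),"ctr",np.mean(C,0),np.mean(D,0))
for n,p in(("disc",tri(t,T(583,330),s,S(381,78))[0]),("pin",onz(t,T(286,138),22)),("pinside",onz(s,S(106,340),22))):
    d=p[:2]-O;print(n,d@x,d@y)
E
```

```text
corn [[ 627.6  118.9   10. ]
 [ 703.3 -175.9   10. ]
 [ 455.2 -244.2   10. ]
 [ 374.9   52.5   10. ]] 
 [[ 705.6 -172.1   10. ]
 [ 438.4 -191.9   10. ]
 [ 373.1   60.9   10. ]
 [ 625.7  125.5   10. ]] [np.float64(261.2631870361242), np.float64(304.35530899209436), np.float64(257.3498285314403), np.float64(307.3144624388031)]
posts (array([401.6,  25.6,  85.6]), np.float64(0.08569980713639583)) (array([ 462.4, -206.1,   86.2]), np.float64(0.8814743321128096))
disc (array([ 514.9, -194.3,  101. ]), np.float64(0.8508067807866034)) pin (array([634.2, -36. ,  12.6]), np.float64(0.5530143023109182))
post z86 [401.7  25.6  86. ] [401.6  26.1  86. ] [ 462.8 -206.1   86. ] [ 461.9 -206.5   86. ]
post dist 239.69579285766306
yaw 14.782109203148801 O [514.4 -68.6] pointer [630.5 -37.9]
yaw edges 15.057171319179941 14.788787411562119 ctr [540.3 -62.2  10. ] [535.7 -44.4  10. ]
disc -31.62327892365106 -121.739808110176
pin 122.9185090070389 2.0151368304585207
pinside 123.53468600091799 12.140493714551459
```

Everything agrees with the drawing: posts 239.7 mm apart, tops at z 86, and the pin within 3 mm. That puts the stand origin at (514.4, -68.6) with yaw 14.8°, and the pointer at (630.5, -38). The round carriage is at about (514, -193). Moving in.

Call:
step_arm(
  targets=[
    [[28,32,-4,0,0,-0.004],[56,63,-8,0,0,-0.01],[84,95,-12,0,0,-0.015],[112,127,-16,0,0,-0.02],[140,158,-20,0,0,-0.025],[168,190,-24,0,0,-0.03],[196,221,-28,0,0,-0.035],[224,253,-32,0,0,-0.04],[252,285,-36,0,0,-0.04],[280,316,-40,0,0,-0.04],[304,343,-44,0,0,-0.04],[322,363,-48,0,0,-0.04]],
  ],
  fingers=-1,
)

```text
time: 1.2
tool_pos: [499.7, -207.6, 205.1]
tcp_rot: [-180.0, -0.0, 14.9]
ft_force: [0.6, 0.1, -0.0]
finger_gap: 85.6
grip_force: 0.0
```

Call:
step_arm(
  targets=[
    [[8,9,-10,0,0,-0.001],[16,18,-25,0,0,-0.002],[16,18,-40,0,0,-0.002],[16,18,-50,0,0,-0.002],[16,18,-60,0,0,-0.002],[16,18,-60,0,0,-0.002],[16,18,-60,0,0,-0.002],[16,18,-60,0,0,-0.002]],
  ],
  fingers=-0.2,
)

```text
time: 1.87
tool_pos: [514.2, -193.3, 146.1]
tcp_rot: [180.0, -0.0, 14.6]
ft_force: [0.3, -0.5, 0.9]
finger_gap: 51.4
grip_force: 0.0
```

```bash
python3 - <<'E'
from bench import r,vision; import cv2
s=r.sense();print(s["tool_pos"],s["ft_force"],s["tcp_rot"],s["finger_gap"])
a=vision.snapshot("side")["img"][60:265,225:385];b=vision.snapshot("top")["img"][145:350,300:460]
cv2.imwrite("pics/a1.png",cv2.resize(cv2.hconcat([a,b]),None,fx=2.4,fy=2.4,interpolation=cv2.INTER_CUBIC))
E
```

```text
[ 514.19127385 -193.33891361  146.06073406] [ 0.26779791 -0.46772412  0.88584011] [ 1.79959856e+02 -4.08640300e-02  1.46038585e+01] 51.42887549024072
```

View pics/a1.png

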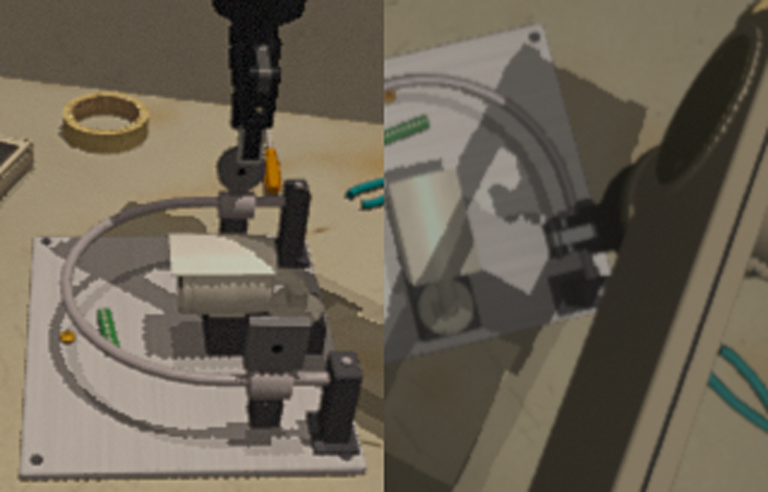

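The gripper is open over the disc in both views: disc at (242,170), near finger at (250,150), so it straddles the disc along the rod direction. Next is down 36 mm and grip.

Call:
step_arm(
  targets=[
    [[2,0,-12,0,0,0.003],[2,0,-24,0,0,0.003],[2,0,-34,0,0,0.003],[2,0,-36,0,0,0.003],[2,0,-36,0,0,0.003],[2,0,-36,0,0,0.003]],
  ],
)

```text
time: 2.47
tool_pos: [515.7, -192.4, 108.7]
tcp_rot: [-180.0, 0.1, 14.8]
ft_force: [0.9, 0.1, 0.5]
finger_gap: 51.1
grip_force: 0.0
```

Call:
step_arm(
  targets=[
    [[0,0,0,0,0,0],[0,0,0,0,0,0],[0,0,0,0,0,0],[0,0,0,0,0,0],[0,0,0,0,0,0],[0,0,0,0,0,0],[0,0,0,0,0,0],[0,0,0,0,0,0]],
  ],
  fingers=1,
  newtons=30,
)

```text
time: 3.13
tool_pos: [516.3, -192.1, 110.0]
tcp_rot: [-180.0, -0.0, 14.8]
ft_force: [-1.9, 4.6, 6.1]
finger_gap: 9.4
grip_force: 29.5
```

Call:
step_arm(
  targets=[
    [[0,0,1.5,0,0,0],[0,0,3,0,0,0],[0,0,3,0,0,0],[0,0,3,0,0,0],[0,0,3,0,0,0]],
  ],
)

```text
time: 3.55
tool_pos: [515.9, -192.7, 112.1]
tcp_rot: [180.0, 0.0, 14.8]
ft_force: [0.5, -0.9, -1.8]
finger_gap: 9.6
grip_force: 29.1
```

```bash
python3 - <<'E'
import numpy as np
P=lambda a:120*np.array([np.cos(np.radians(a-90+14.8)),np.sin(np.radians(a-90+14.8))])
for a0 in (0,30,60):
    print([[*np.round(P(a)-P(a0),1).tolist(),0,0,0,round(float(np.radians(a-a0)),3)] for a in np.arange(a0+3,a0+31,3)])
E
```

```text
[[6.0, 1.8, 0, 0, 0, 0.052], [12.0, 3.8, 0, 0, 0, 0.105], [17.8, 6.2, 0, 0, 0, 0.157], [23.5, 8.9, 0, 0, 0, 0.209], [29.0, 11.9, 0, 0, 0, 0.262], [34.4, 15.2, 0, 0, 0, 0.314], [39.5, 18.7, 0, 0, 0, 0.367], [44.5, 22.5, 0, 0, 0, 0.419], [49.3, 26.6, 0, 0, 0, 0.471], [53.9, 30.9, 0, 0, 0, 0.524]]
[[4.3, 4.5, 0, 0, 0, 0.052], [8.4, 9.3, 0, 0, 0, 0.105], [12.3, 14.3, 0, 0, 0, 0.157], [15.9, 19.4, 0, 0, 0, 0.209], [19.2, 24.8, 0, 0, 0, 0.262], [22.2, 30.3, 0, 0, 0, 0.314], [24.9, 36.0, 0, 0, 0, 0.367], [27.3, 41.8, 0, 0, 0, 0.419], [29.4, 47.7, 0, 0, 0, 0.471], [31.2, 53.7, 0, 0, 0, 0.524]]
[[1.5, 6.1, 0, 0, 0, 0.052], [2.7, 12.3, 0, 0, 0, 0.105], [3.5, 18.5, 0, 0, 0, 0.157], [4.0, 24.8, 0, 0, 0, 0.209], [4.2, 31.0, 0, 0, 0, 0.262], [4.1, 37.3, 0, 0, 0, 0.314], [3.6, 43.6, 0, 0, 0, 0.367], [2.8, 49.8, 0, 0, 0, 0.419], [1.7, 56.0, 0, 0, 0, 0.471], [0.2, 62.1, 0, 0, 0, 0.524]]
```

Call:
step_arm(
  targets=[
    [[3,0.8,0,0,0,0],[9,2.4,0,0,0,0],[15,4,0,0,0,0],[21,5.5,0,0,0,0],[26,6.9,0,0,0,0],[29,7.7,0,0,0,0],[29,7.7,0,0,0,0],[29,7.7,0,0,0,0]],
  ],
)

```text
time: 4.22
tool_pos: [545.2, -184.7, 112.1]
tcp_rot: [-180.0, 0.0, 14.8]
ft_force: [-0.3, -0.5, -2.5]
finger_gap: 9.5
grip_force: 29.1
```

On nominal (545.1, -184.6) and free of contact. Entering the bend.

Call:
step_arm(
  targets=[
    [[3,0.9,0,0,0,0.026],[9,2.8,0,0,0,0.079],[14.9,5,0,0,0,0.131],[20.6,7.5,0,0,0,0.183],[26.3,10.4,0,0,0,0.236],[31.7,13.5,0,0,0,0.288],[37,16.9,0,0,0,0.34],[42,20.6,0,0,0,0.393],[46.9,24.5,0,0,0,0.445],[51.6,28.7,0,0,0,0.497],[53.9,30.9,0,0,0,0.524],[53.9,30.9,0,0,0,0.524]],
  ],
)

```text
time: 5.22
tool_pos: [599.3, -153.6, 112.3]
tcp_rot: [180.0, -0.0, 45.0]
ft_force: [0.3, -0.4, -1.3]
finger_gap: 10.0
grip_force: 29.1
```

Call:
step_arm(
  targets=[
    [[2.1,2.2,0,0,0,0.026],[6.3,6.9,0,0,0,0.079],[10.3,11.8,0,0,0,0.131],[14.1,16.8,0,0,0,0.183],[17.5,22.1,0,0,0,0.236],[20.7,27.5,0,0,0,0.288],[23.6,33.1,0,0,0,0.34],[26.1,38.9,0,0,0,0.393],[28.4,44.7,0,0,0,0.445],[30.3,50.7,0,0,0,0.497],[31.2,53.7,0,0,0,0.524],[31.2,53.7,0,0,0,0.524]],
  ],
)

```text
time: 6.22
tool_pos: [630.5, -99.8, 112.4]
tcp_rot: [180.0, -0.0, 75.0]
ft_force: [1.7, 1.6, -1.6]
finger_gap: 9.7
grip_force: 29.3
```

Call:
step_arm(
  targets=[
    [[0.8,3,0,0,0,0.026],[2.1,9.2,0,0,0,0.079],[3.1,15.4,0,0,0,0.131],[3.8,21.6,0,0,0,0.183],[4.2,27.9,0,0,0,0.236],[4.2,34.1,0,0,0,0.288],[3.9,40.4,0,0,0,0.34],[3.2,46.7,0,0,0,0.393],[2.3,52.9,0,0,0,0.445],[1,59,0,0,0,0.497],[0.2,62.1,0,0,0,0.524],[0.2,62.1,0,0,0,0.524]],
  ],
)

```text
time: 7.22
tool_pos: [631.7, -37.5, 113.4]
tcp_rot: [179.8, 0.0, 105.0]
ft_force: [4.8, 3.8, -1.3]
finger_gap: 9.9
grip_force: 29.6
```

```bash
python3 - <<'E'
from bench import r,vision; import cv2
s=r.sense();print(s["tool_pos"],s["ft_force"],s["tcp_rot"],s["finger_gap"])
a=vision.snapshot("side")["img"][60:265,215:385];b=vision.snapshot("top")["img"][145:350,220:410]
cv2.imwrite("pics/a2.png",cv2.resize(cv2.hconcat([a,b]),None,fx=2.2,fy=2.2,interpolation=cv2.INTER_CUBIC))
E
```

```text
[631.73042909 -37.53528656 113.396635  ] [ 4.75740703  3.7554174  -1.25505454] [1.79789943e+02 2.46854802e-02 1.05017164e+02] 9.917941007313225
```

View pics/a2.png

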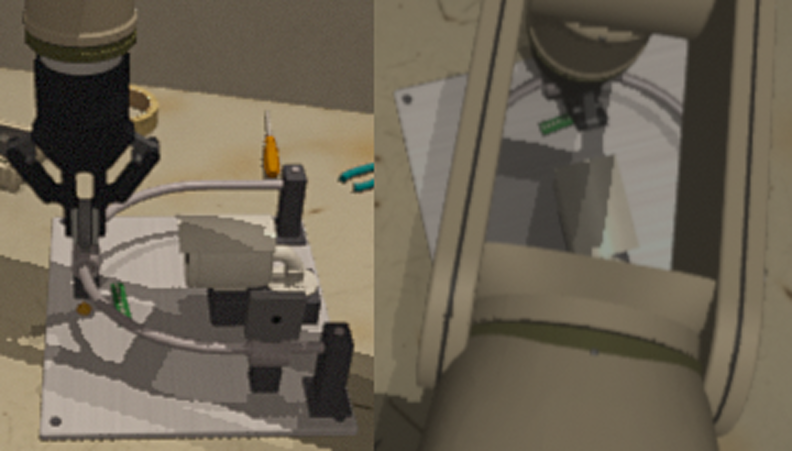

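Ballast at (85,275) stands right above the pin at (85,310), and the square carriage at (275,320) hasn't moved. I'll relieve the small radial load, lower to hang, then release.

Call:
step_arm(
  targets=[
    [[1,1,-1,0,0,0],[1,2,-2,0,0,0],[1,2,-3,0,0,0],[1,2,-3,0,0,0],[1,2,-3,0,0,0]],
  ],
)

```text
time: 7.73
tool_pos: [632.6, -36.3, 110.5]
tcp_rot: [179.8, 0.1, 104.9]
ft_force: [4.8, 1.0, 4.6]
finger_gap: 9.9
grip_force: 30.5
```

Call:
step_arm(
  targets=[
    [[0,0,0,0,0,0],[0,0,0,0,0,0],[0,0,0,0,0,0],[0,0,0,0,0,0],[0,0,0,0,0,0],[0,0,0,0,0,0],[0,0,0,0,0,0],[0,0,0,0,0,0]],
  ],
  fingers=-0.2,
)

```text
time: 8.4
tool_pos: [631.3, -36.2, 109.2]
tcp_rot: [-180.0, -0.0, 104.9]
ft_force: [-0.0, -0.1, -0.5]
finger_gap: 51.2
grip_force: 0.0
```

Call:
step_arm(
  targets=[
    [[0,0,6,0,0,0],[0,0,18,0,0,0],[0,0,36,0,0,0],[0,0,60,0,0,0],[0,0,90,0,0,0],[0,0,120,0,0,0],[0,0,145,0,0,0],[0,-20,150,0,0,0],[0,-50,150,0,0,0],[0,-85,150,0,0,0],[0,-120,150,0,0,0],[0,-155,150,0,0,0]],
  ],
)

```text
time: 9.4
tool_pos: [631.5, -192.5, 261.3]
tcp_rot: [179.9, 0.1, 104.9]
ft_force: [0.6, -0.2, 0.3]
finger_gap: 51.4
grip_force: 0.0
```

Call:
step_arm(
  targets=[
    [[-10,-35,0,0,0,0],[-30,-65,0,0,0,0],[-50,-95,0,0,0,0],[-70,-125,0,0,0,0],[-90,-155,0,0,0,0],[-110,-185,0,0,0,0],[-120,-200,0,0,0,0],[-120,-200,0,0,0,0],[-120,-200,0,0,0,0]],
  ],
)

```text
time: 10.15
tool_pos: [510.9, -392.2, 260.6]
tcp_rot: [179.9, 0.1, 104.8]
ft_force: [1.6, -0.5, 0.3]
finger_gap: 50.6
grip_force: 0.0
```

```bash
python3 - <<'E'
from bench import r,vision; import cv2
a=vision.snapshot("side")["img"][110:265,225:385];b=vision.snapshot("top")["img"][145:300,220:410]
cv2.imwrite("pics/a3.png",cv2.resize(cv2.hconcat([a,b]),None,fx=2.2,fy=2.2,interpolation=cv2.INTER_CUBIC))
E
```

```text
(no output)
```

View pics/a3.png

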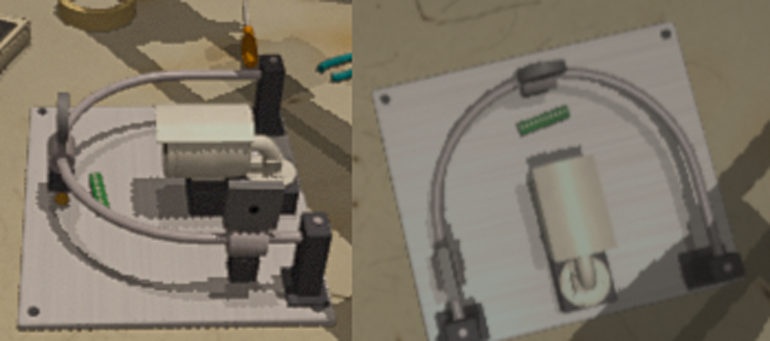

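The carriage hangs upright on the rod. In the top view the disc is at (541,73), over the now hidden pin, and the square carriage at (445,262) is still parked. I'll check the numbers and hand in if good.

```bash
python3 - <<'E'
from h import *; from bench import r,vision
t=vision.snapshot("top");s=vision.snapshot("side")
p,e=tri(t,(220+(541-352)/2.2,145+73/2.2),s,(225+63/2.2,110+112/2.2))
d=np.linalg.norm(p[:2]-[630.5,-37.9]);print(p,e,d)
l=onz(t,(220+(519-352)/2.2,145+76/2.2),115);q=onz(t,(220+(565-352)/2.2,145+69/2.2),115)
print("tangent yaw",np.degrees(np.arctan2(*(l-q)[[1,0]])),"want ~104.8")
if d<12: print(r.hand_in())
E
```

```text
[629.53605085 -36.57367519 109.57425995] 1.3645926988262034 1.6396144251090523
tangent yaw 100.38818460653013 want ~104.8
the job is handed in; nothing more can be done
None
```

The round-target carriage now hangs upright on the rod about 2 mm from the pointer point, turned within about 5° of square to the camera, and released; the square carriage shows no movement in the pictures, and the job was handed in at about 10 s.

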